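Put the hot-air nozzles away in order of size

ROBOT

A 6-joint arm with a two-finger parallel gripper is mounted at the origin on the work surface. World frame = base frame: x ahead of the robot, y to its left, z up, the work surface at z = 0. Lengths are in m, angles in rad, forces in N, time in s.
With the tool pointing down it reaches from about 0.275 to 0.75 m from the base axis. Payload 10.2 kg.
Tool frame: the origin (TCP) lies on the centre line of the jaws, within the pads' length; the fingertips stand 8 mm ahead of it and the grasp point (between the pads) lies 11 mm behind it; z points along the fingers, y is the line along which they close (so a half turn about z gives the same grasp; the last joint's range is limited). The gripper opens to 88 mm and grips with 3 to 60 N. Pads are 18 mm wide; open, the fingers measure 123 mm over their backs; the gripper's body (75 mm by 187 mm) begins 45 mm behind the grasp point.
Start: joints at [0.88, 0.313, 1.498, -0, 1.331, -0.223], TCP at [0.237, 0.469, 0.247] pointing down, gripper open.
Joint ranges: [-2.94, 2.94], [-0.97, 2.17], [0.19, 2.56], [-1.23, 4.37], [0.02, 3.11], [-2.88, 2.88]. Speed limits (rad/s): [2.39, 2.39, 3.01, 3.14, 3.14, 3.14].

INTERFACE

Orientations are given as a rotation vector (axis times angle).
In Python, from bench import bot, capture gives the robot as it stands.
- The arm moves only by the tool servo_tool, never from a script. Its argument "moves" is a list of rows, each an object with "xyz": the shift along the tool's x, y, z as a fraction of full scale, a list of three; "angular": the turn, a rotation vector about the tool's x, y, z as a fraction of full scale, a list of three; "claw": the gripper command: -1 is shut, 1 is fully open, values between are in proportion. In form: [{"xyz": [x, y, z], "angular": [ax, ay, az], "claw": claw}, ...]. A call has exactly 10 rows; each row is the pose to reach, as a shift and turn from the pose commanded when the call began, along the tool's axes at that moment; what a row does not reach only later rows make up. Full scale, the value 1, is 0.12 m for a shift and pi/2 rad for a turn. A row lasts 1/8 s, in which the tool goes at most 62.5 mm and 10.7 degrees, less where a joint would pass 70% of its speed; a pose out of reach is approached as far as the arm can. A call with a number of a shift or a turn outside -1 to 1 is refused whole. A call with a gripper value outside its range is refused whole. The fingers move at their own pace and stop on an object; "grip_force" is the grip in N (left out, the last holds). Time passes only in rows, so rows that repeat a pose let the fingers close, or fill a call up. It gives the time, the measured TCP pose, the force, the opening and the grip force at its end, in the units of the state.
- bot.get_state(): the state, without advancing time (a new reading comes with each control period).
- capture(name): name is "side" or "top" or "wrist"; returns a dict with "pixels" (480x640x3 uint8, blue, green, red), "fx", "fy", "cx", "cy" (pixels), "R" (3x3) and "t" (3): a world point X has camera coordinates R X + t; the wrist camera has in their place "T_tool_cam" (4x4, takes a point from camera to tool coordinates, whose origin is the TCP and whose axes are the flange's). Camera axes: x right, y down, z forward; pixel columns grow to the right and rows downward; lengths in m; the calibration is good to about 2 mm. The wrist camera is an equidistant fisheye: a pixel r from the principal point sees the ray r / f radians off the axis. A picture is of the moment at which its call begins: read the wrist's pose just before it. There is no depth.
- bot.hand_in(): hands the job in; it is judged then, once.
The state is a dict: "time": time; "q": joint angles; "qvel": joint speeds; "effort": joint torques, N m; "ee_pos": TCP position; "tcp_rot": TCP orientation; "force": force on the tool from outside, world axes, zero at the start; "ft_torque": the same for the moment, N m; "gripper_width": finger opening in m; "finger_force": force on a finger pad.
Only numpy, scipy, OpenCV 4.12 (cv2) and the standard library are available. Lean on these libraries where they do the work, as an engineer would, in place of code of your own. Each camera call takes 0.05 s, during which the arm holds its last target. There are 200 camera calls.

TASK

Put the four hot-air nozzles away in the blue nozzle tray, one to a pocket, in order of the size of their square hoods: the largest in the pocket next to the hot-air gun and the smallest at the end farthest from it. Stand each upright on its mouth in the middle of its pocket, flat on the floor and square with the sides; do not tip any nozzle over and do not disturb the hard drive.

Things in the scene. Friction and masses are not known exactly. Their poses are not given: they have to be found in the camera images.
- nozzle_20: Loose steel hot-air nozzle, 45 g, mouth down on the bench mat (mat top z = 0.004), any yaw: square hood 20 x 20 mm, 18 mm high, 19 mm neck, then a round collar 25 mm across, 31 to 58 mm (top) above the underside: grip it there from above. Small clamp lug on the collar's +x side, 30 to 37 mm up. Only hoods differ: 20, 30, 40, 50 mm. Origin: centre of underside; z up, x, y square to the hood.
- nozzle_30: Loose steel hot-air nozzle, 60 g, mouth down on the bench mat (mat top z = 0.004), any yaw: square hood 30 x 30 mm, 18 mm high, 19 mm neck, then a round collar 25 mm across, 31 to 58 mm (top) above the underside: grip it there from above. Small clamp lug on the collar's +x side, 30 to 37 mm up. Only hoods differ: 20, 30, 40, 50 mm. Origin: centre of underside; z up, x, y square to the hood.
- nozzle_40: Loose steel hot-air nozzle, 75 g, mouth down on the bench mat (mat top z = 0.004), any yaw: square hood 40 x 40 mm, 18 mm high, 19 mm neck, then a round collar 25 mm across, 31 to 58 mm (top) above the underside: grip it there from above. Small clamp lug on the collar's +x side, 30 to 37 mm up. Only hoods differ: 20, 30, 40, 50 mm. Origin: centre of underside; z up, x, y square to the hood.
- nozzle_50: Loose steel hot-air nozzle, 90 g, mouth down on the bench mat (mat top z = 0.004), any yaw: square hood 50 x 50 mm, 18 mm high, 19 mm neck, then a round collar 25 mm across, 31 to 58 mm (top) above the underside: grip it there from above. Small clamp lug on the collar's +x side, 30 to 37 mm up. Only hoods differ: 20, 30, 40, 50 mm. Origin: centre of underside; z up, x, y square to the hood.
- pocket_a: Square pocket of the fixed dark blue silicone nozzle tray, first, at the -y end of four alike in a row along y: 66 mm square inside, shared ribs, 72 mm from centre to centre. Origin: pocket's centre, 2 mm below its floor (floor at world z = 0.009); rib tops 7 mm above the origin. x and y along the pocket's sides, y along the row.
- pocket_b: Square pocket of the fixed dark blue silicone nozzle tray, second from the -y end of four alike in a row along y: 66 mm square inside, shared ribs, 72 mm from centre to centre. Origin: pocket's centre, 2 mm below its floor (floor at world z = 0.009); rib tops 7 mm above the origin. x and y along the pocket's sides, y along the row.
- pocket_c: Square pocket of the fixed dark blue silicone nozzle tray, third from the -y end of four alike in a row along y: 66 mm square inside, shared ribs, 72 mm from centre to centre. Origin: pocket's centre, 2 mm below its floor (floor at world z = 0.009); rib tops 7 mm above the origin. x and y along the pocket's sides, y along the row.
- pocket_d: Square pocket of the fixed dark blue silicone nozzle tray, fourth, at the +y end of four alike in a row along y: 66 mm square inside, shared ribs, 72 mm from centre to centre. Origin: pocket's centre, 2 mm below its floor (floor at world z = 0.009); rib tops 7 mm above the origin. x and y along the pocket's sides, y along the row.
- gun_holder: Fixed holder with a black hot-air gun (yellow ring) lying level across the row, 92 mm beyond the tray's end pocket centre; which end varies. Origin: underside, below the gun's line, 50 mm farther in x than the row; x along the gun, which spans -60 to +167 mm, 41 mm thick, top at 76 mm. At the tray's other end, placed likewise: a fixed black tin with brass wool, 68 mm across, 56 mm high.
- hard_drive: Bystander: 3.5-inch hard drive, black with a green circuit board, 147 x 102 x 28 mm, 550 g, loose on the mat to the robot's right. Origin: centre of its underside; x along its length. Leave it. (Also loose, not needed: an amber flux jar with a yellow cap on the left, 42 mm across, and a yellow screwdriver beyond the tray.)
Mind the look-alikes: they are no part of the job. Leave any pink look-alike of the nozzle_30 alone.

How it is judged:
At the end, for the whole second after the job is handed in: From the gun's end of the tray, the 50, 40, 30 and 20 mm nozzles stand in this order, each within 15 mm of its pocket's centre, on the pocket's floor (within 3 mm), upright within 0.08 rad, sides within 0.26 rad of the pocket's sides (any of four ways round), at rest (angle between each of nozzle_20, nozzle_30, nozzle_40, nozzle_50's own z axis and vertical below 0.08 rad and linear speed of each of nozzle_20, nozzle_30, nozzle_40, nozzle_50 below 0.02 m/s and ((y of gun_holder in the frame of pocket_b above 0.036 m and horizontal distance between nozzle_20 and pocket_a below 0.015 m and z of nozzle_20 in the frame of pocket_a between -0.002 and 0.005 m and (angle between the x axis of nozzle_20 and the x axis of pocket_a, either way round below 0.26 rad or angle between the x axis of nozzle_20 and the y axis of pocket_a, either way round below 0.26 rad) and horizontal distance between nozzle_30 and pocket_b below 0.015 m and z of nozzle_30 in the frame of pocket_b between -0.002 and 0.005 m and (angle between the x axis of nozzle_30 and the x axis of pocket_b, either way round below 0.26 rad or angle between the x axis of nozzle_30 and the y axis of pocket_b, either way round below 0.26 rad) and horizontal distance between nozzle_40 and pocket_c below 0.015 m and z of nozzle_40 in the frame of pocket_c between -0.002 and 0.005 m and (angle between the x axis of nozzle_40 and the x axis of pocket_c, either way round below 0.26 rad or angle between the x axis of nozzle_40 and the y axis of pocket_c, either way round below 0.26 rad) and horizontal distance between nozzle_50 and pocket_d below 0.015 m and z of nozzle_50 in the frame of pocket_d between -0.002 and 0.005 m and (angle between the x axis of nozzle_50 and the x axis of pocket_d, either way round below 0.26 rad or angle between the x axis of nozzle_50 and the y axis of pocket_d, either way round below 0.26 rad)) or (y of gun_holder in the frame of pocket_b below 0.036 m and horizontal distance between nozzle_20 and pocket_d below 0.015 m and z of nozzle_20 in the frame of pocket_d between -0.002 and 0.005 m and (angle between the x axis of nozzle_20 and the x axis of pocket_d, either way round below 0.26 rad or angle between the x axis of nozzle_20 and the y axis of pocket_d, either way round below 0.26 rad) and horizontal distance between nozzle_30 and pocket_c below 0.015 m and z of nozzle_30 in the frame of pocket_c between -0.002 and 0.005 m and (angle between the x axis of nozzle_30 and the x axis of pocket_c, either way round below 0.26 rad or angle between the x axis of nozzle_30 and the y axis of pocket_c, either way round below 0.26 rad) and horizontal distance between nozzle_40 and pocket_b below 0.015 m and z of nozzle_40 in the frame of pocket_b between -0.002 and 0.005 m and (angle between the x axis of nozzle_40 and the x axis of pocket_b, either way round below 0.26 rad or angle between the x axis of nozzle_40 and the y axis of pocket_b, either way round below 0.26 rad) and horizontal distance between nozzle_50 and pocket_a below 0.015 m and z of nozzle_50 in the frame of pocket_a between -0.002 and 0.005 m and (angle between the x axis of nozzle_50 and the x axis of pocket_a, either way round below 0.26 rad or angle between the x axis of nozzle_50 and the y axis of pocket_a, either way round below 0.26 rad)))); the robot touches nothing.
It fails at once if the 20 mm nozzle is tipped over (more than 0.6 rad) (angle between nozzle_20's own z axis and vertical above 0.6 rad).
It fails at once if the 30 mm nozzle is tipped over (more than 0.6 rad) (angle between nozzle_30's own z axis and vertical above 0.6 rad).
It fails at once if the 40 mm nozzle is tipped over (more than 0.6 rad) (angle between nozzle_40's own z axis and vertical above 0.6 rad).
It fails at once if the 50 mm nozzle is tipped over (more than 0.6 rad) (angle between nozzle_50's own z axis and vertical above 0.6 rad).
It fails at once if the hard drive is shifted by more than 15 mm (distance of hard_drive from where it was at the start of the episode above 0.015 m).
It also fails if it takes over 96 s, if anything falls off the work surface, if the arm or the gripper's body presses on something with over 40 N, if the wrist force passes 120 N, or if a joint passes its speed limit or range.

## Working session

There is one attempt and no reset: what is moved stays moved. The work goes in short steps, Python scripts to look and compute and a tool call to move; the robot and the scene stay as the last step left them, time stands still between calls to the robot, and variables do not carry over. Pictures are saved under pics/ and viewed, at most 14 in all, crops included, and the job is handed in when it is done.

Besides the shell and the picture viewer there is one more tool, called after "Call:" as a command line: name --argument value ..., lists and objects as JSON in quotes. servo_tool: Moves the arm, as the interface text tells. Shift numbers are shares of 0.12 m and turn numbers shares of pi/2 rad, none past 1 either way. Its arguments: {"type":"object","properties":{"moves":{"type":"array","items":{"type":"object","properties":{"xyz":{"type":"array","items":{"type":"number"}},"angular":{"type":"array","items":{"type":"number"}},"claw":{"type":"number"}}}},"grip_force":{"type":"number"}},"required":["moves"]}

```bash
mkdir -p pics; ls; python3 - <<'E'
from bench import bot,capture
import cv2
s=bot.get_state();print(s)
for n in("top","side"):
    c=capture(n);cv2.imwrite(f"pics/{n}0.png",c["pixels"]);print(n,c["fx"],c["cx"],c["cy"],c["R"],c["t"])
c=capture("wrist");cv2.imwrite("pics/w0.png",c["pixels"]);print({k:v for k,v in c.items() if k!="pixels"})
E
```

```text
pics
{'time': 0.0, 'q': array([ 8.79623143e-01,  3.13444447e-01,  1.49840220e+00, -1.81854821e-06,
        1.33098922e+00, -2.23408138e-01]), 'qvel': array([-2.11872530e-04, -8.00939700e-05,  1.68600267e-03, -1.09665173e-03,
        1.44034401e-04,  9.17690342e-04]), 'effort': array([ 2.76881901e-04, -4.02222705e+01, -2.52270359e+01,  6.93858415e-02,
        3.51828674e-02, -8.95627909e-05]), 'ee_pos': array([0.23658811, 0.46842005, 0.24617703]), 'tcp_rot': array([-7.27955572e-01, -3.05552670e+00,  1.75311222e-03]), 'force': array([ 0.0775938 , -0.43913731, -0.29665569]), 'ft_torque': array([-0.00044731, -0.01129297, -0.00914428]), 'finger_force': 0.0, 'gripper_width': 0.08801627494890532}
top 496.5208464209651 318.7975404622076 232.6197524581319 [[-3.56985210e-03 -9.99993311e-01 -7.95877958e-04]
 [-9.98091557e-01  3.61212588e-03 -6.16457307e-02]
 [ 6.16481932e-02  5.74292929e-04 -9.98097776e-01]] [-0.07388457  0.44866743  1.17241138]
side 463.62937787957725 327.70487037148695 240.79297010207887 [[ 0.94154476 -0.33677516 -0.00871493]
 [-0.25628028 -0.69922961 -0.66738173]
 [ 0.21866385  0.63060324 -0.74466481]] [-0.43643323  0.10348147  0.93193062]
{'fx': 371.64829954431775, 'fy': 371.64829954431775, 'cx': 317.13979658912734, 'cy': 245.94540153129546, 'T_tool_cam': array([[-9.16192335e-04, -9.59929972e-01, -2.80238488e-01,
         7.26238668e-02],
       [ 9.99999294e-01, -1.09150217e-03,  4.69507106e-04,
        -4.46527421e-04],
       [-7.56574861e-04, -2.80237860e-01,  9.59930294e-01,
        -1.38968599e-01],
       [ 0.00000000e+00,  0.00000000e+00,  0.00000000e+00,
         1.00000000e+00]])}
```

View pics/top0.png

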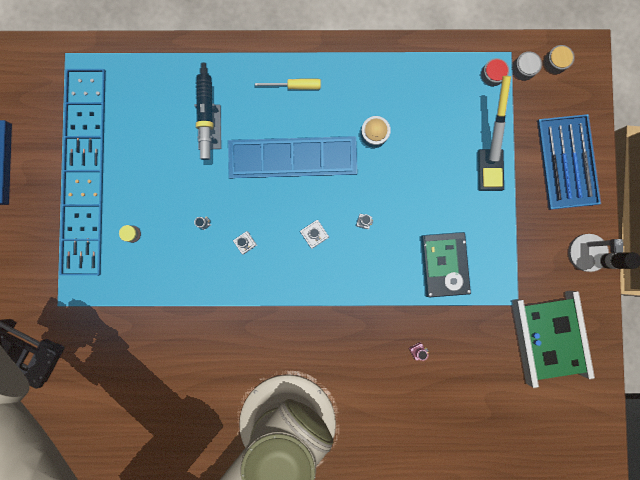

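View pics/side0.png

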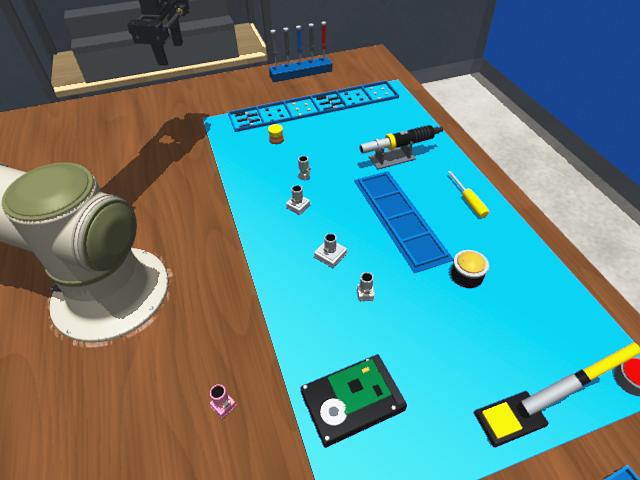

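The gun is at the +y end (image left, (205,110)), so from left to right the pockets d, c, b, a take the 50, 40, 30 and 20. By eye the nozzles are: (202,222) 20, (245,243) 40, (314,234) 50, (365,221) 30. The pink decoy is at (420,352). Next I'll look closer and measure.

```bash
cat > h.py <<'E'
from bench import bot,capture
import cv2,numpy as np
from scipy.spatial.transform import Rotation as Ro
def toplane(c,uv,z):
    uv=np.atleast_2d(uv).astype(float)
    if "R" in c:
        d=np.c_[(uv[:,0]-c["cx"])/c["fx"],(uv[:,1]-c["cy"])/c["fy"],np.ones(len(uv))]@c["R"]; o=-c["R"].T@c["t"]
    else:
        m=(uv-[c["cx"],c["cy"]])/c["fx"]; r=np.linalg.norm(m,axis=1,keepdims=True)+1e-9
        d=np.c_[np.sin(r)*m/r,np.cos(r)]@(c["Rw"]).T; o=c["ow"]
    return o+d*((z-o[2])/d[:,2])[:,None]
def wrist():
    s=bot.get_state(); c=capture("wrist"); R=Ro.from_rotvec(s["tcp_rot"]).as_matrix(); T=c["T_tool_cam"]
    c["Rw"]=R@T[:3,:3]; c["ow"]=s["ee_pos"]+R@T[:3,3]; return c
def proj(c,X):
    X=np.atleast_2d(X)
    if "R" in c:
        p=X@c["R"].T+c["t"]; return p[:,:2]/p[:,2:]*c["fx"]+[c["cx"],c["cy"]]
    p=(X-c["ow"])@c["Rw"]; rr=np.hypot(p[:,0],p[:,1])+1e-12
    return p[:,:2]/rr[:,None]*(np.arctan2(rr,p[:,2])*c["fx"])[:,None]+[c["cx"],c["cy"]]
def rectify(c,x0,x1,y0,y1,z,k): # k px/m, image: right=-y, up=+x
    W,H=int((y1-y0)*k),int((x1-x0)*k); gx,gy=np.meshgrid(np.arange(W),np.arange(H))
    X=np.c_[(x1-gy/k).ravel(),(y1-gx/k).ravel(),np.full(W*H,z)]
    m=proj(c,X).astype(np.float32).reshape(H,W,2)
    return cv2.remap(c["pixels"],m,None,cv2.INTER_CUBIC)
E
python3 - <<'E'
from h import *
c=capture("top")
im=c["pixels"]; cv2.imwrite("pics/crop1.png",cv2.resize(im[125:262,180:395],None,fx=3.7,fy=3.7,interpolation=cv2.INTER_CUBIC))
hsv=cv2.cvtColor(im,cv2.COLOR_BGR2HSV)
m=((hsv[...,1]<120)).astype(np.uint8); m[:,:150]=0; m[:190]=0; m[270:]=0; m[:,415:]=0
n,l,st,ce=cv2.connectedComponentsWithStats(m)
for i in range(1,n):
    if st[i,4]>20:
        print(st[i],toplane(c,ce[i],0.022)[0], cv2.minAreaRect(np.argwhere(l==i)[:,::-1].astype(np.float32)))
# tray
t=((hsv[...,0]>100)&(hsv[...,0]<125)&(hsv[...,1]>120)).astype(np.uint8); t[:,:215]=0;t[:,370:]=0;t[:125]=0;t[190:]=0
n,l,st,ce=cv2.connectedComponentsWithStats(t); i=1+st[1:,4].argmax()
r=cv2.minAreaRect(np.argwhere(l==i)[:,::-1].astype(np.float32)); print(r, toplane(c,cv2.boxPoints(r),0.013))
print(toplane(c,[r[0]],.013))
E
```

```text
[356 213  18  17 204] [ 0.47531186 -0.18394851  0.022     ] ((364.88238525390625, 220.97059631347656), (15.279744148254395, 14.55213737487793), 14.03624439239502)
[194 216  18  14 164] [0.47367055 0.20185545 0.022     ] ((202.3658447265625, 222.79266357421875), (12.920490264892578, 16.896024703979492), 83.6598129272461)
[300 220  29  29 483] [ 0.44518998 -0.06421404  0.022     ] ((314.1153564453125, 233.92308044433594), (22.188007354736328, 21.910654067993164), 56.3099365234375)
[233 231  25  24 331] [0.42543979 0.10070919 0.022     ] ((244.65383911132812, 242.23077392578125), (18.30510711669922, 18.582456588745117), 56.30992889404297)
((291.9518127441406, 156.91055297851562), (38.52777099609375, 128.63792419433594), 88.26429748535156) [[ 0.67469085  0.14557037  0.013     ]
 [ 0.68307459 -0.16552668  0.013     ]
 [ 0.58902114 -0.1675706   0.013     ]
 [ 0.5807042   0.14202582  0.013     ]]
[[ 0.63175839 -0.01135685  0.013     ]]
```

View pics/crop1.png

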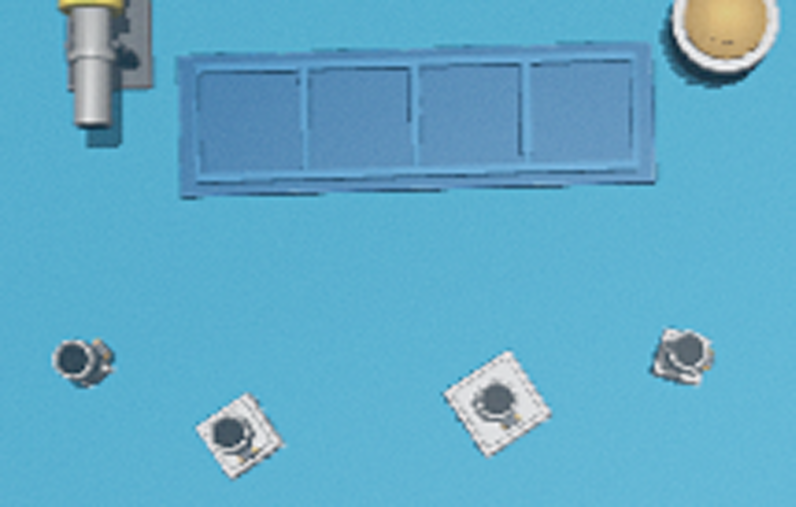

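Call:
servo_tool --moves '[{"xyz":[-1,-0.4,0.2],"angular":[0,0,0],"claw":1},{"xyz":[-1,-0.4,0.2],"angular":[0,0,0],"claw":1},{"xyz":[-1,-0.4,0.2],"angular":[0,0,0],"claw":1},{"xyz":[-1,-0.4,0.2],"angular":[0,0,0],"claw":1},{"xyz":[-1,-0.4,0.2],"angular":[0,0,0],"claw":1},{"xyz":[-1,-0.4,0.2],"angular":[0,0,0],"claw":1},{"xyz":[-1,-0.4,0.2],"angular":[0,0,0],"claw":1},{"xyz":[-1,-0.4,0.2],"angular":[0,0,0],"claw":1},{"xyz":[-1,-0.4,0.2],"angular":[0,0,0],"claw":1},{"xyz":[-1,-0.4,0.2],"angular":[0,0,0],"claw":1}]'

```text
time: 1.45
ee_pos: [0.3222, 0.3716, 0.2227]
tcp_rot: [-0.728, -3.056, 0.0]
force: [0.5, -0.1, 0.0]
gripper_width: 0.088
finger_force: 0.0
```

Call:
servo_tool --moves '[{"xyz":[-1,-0.4,0.2],"angular":[0,0,0],"claw":0.3},{"xyz":[-1,-0.4,0.2],"angular":[0,0,0],"claw":0.3},{"xyz":[-1,-0.4,0.2],"angular":[0,0,0],"claw":0.3},{"xyz":[-1,-0.4,0.2],"angular":[0,0,0],"claw":0.3},{"xyz":[-1,-0.4,0.2],"angular":[0,0,0],"claw":0.3},{"xyz":[-1,-0.4,0.2],"angular":[0,0,0],"claw":0.3},{"xyz":[-1,-0.4,0.2],"angular":[0,0,0],"claw":0.3},{"xyz":[-1,-0.4,0.2],"angular":[0,0,0],"claw":0.3},{"xyz":[-1,-0.4,0.2],"angular":[0,0,0],"claw":0.3},{"xyz":[-1,-0.4,0.2],"angular":[0,0,0],"claw":0.3}]'

```text
time: 2.7
ee_pos: [0.4077, 0.2747, 0.1987]
tcp_rot: [-0.728, -3.056, 0.0]
force: [0.1, -0.5, 0.4]
gripper_width: 0.0573
finger_force: 0.0
```

```bash
cat >> h.py <<'E'
def go(x,y,z,yaw=None,s=None): # prints fractions from the measured pose; yaw = direction of the jaw line (tool y)
    s=s or bot.get_state(); R=Ro.from_rotvec(s["tcp_rot"]).as_matrix(); d=R.T@(np.array([x,y,z])-s["ee_pos"])/.12
    y0=np.arctan2(R[1,1],R[0,1]); a=[0,0,0]
    if yaw is not None:
        dy=(yaw-y0+np.pi/2)%np.pi-np.pi/2
        Rt=Ro.from_euler("z",y0+dy-np.pi/2).as_matrix()@np.diag([-1,1,-1.])
        a=Ro.from_matrix(R.T@Rt).as_rotvec()/(np.pi/2)
    print("pos",s["ee_pos"].round(4),"yaw",round(y0,3),"w",round(s["gripper_width"],4),"t",s["time"],"-> xyz",d.round(3),"ang",np.round(a,3))
E
python3 - <<'E'
from h import *
go(.474,.202,.15,np.pi/2)
c=wrist()
cv2.imwrite("pics/w1.png",c["pixels"])
cv2.imwrite("pics/r1.png",rectify(c,.36,.71,-.23,.25,.022,1600))
E
```

```text
pos [0.4077 0.2747 0.1987] yaw 1.103 w 0.0573 t 2.7 -> xyz [-0.766 -0.291  0.406] ang [-0.    -0.    -0.298]
```

View pics/r1.png

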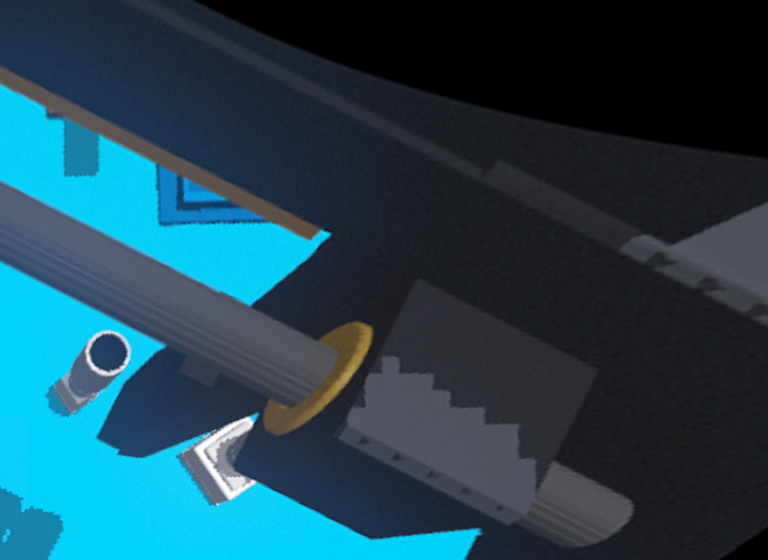

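The wrist picture shows the 20 at (70,395) and the 40 at (220,460), both partly hidden by the gripper. I'll put the nozzles under the camera, on the tool's +x side.

Call:
servo_tool --moves '[{"xyz":[-1,-0.28,0],"angular":[0,0,-0.3],"claw":0.2},{"xyz":[-1,-0.28,0],"angular":[0,0,-0.3],"claw":0.2},{"xyz":[-1,-0.28,0],"angular":[0,0,-0.3],"claw":0.2},{"xyz":[-1,-0.28,0],"angular":[0,0,-0.3],"claw":0.2},{"xyz":[-1,-0.28,0],"angular":[0,0,-0.3],"claw":0.2},{"xyz":[-1,-0.28,0],"angular":[0,0,-0.3],"claw":0.2},{"xyz":[-1,-0.28,0],"angular":[0,0,-0.3],"claw":0.2},{"xyz":[-1,-0.28,0],"angular":[0,0,-0.3],"claw":0.2},{"xyz":[-1,-0.28,0],"angular":[0,0,-0.3],"claw":0.2},{"xyz":[-1,-0.28,0],"angular":[0,0,-0.3],"claw":0.2}]'

```text
time: 4.0
ee_pos: [0.4996, 0.1906, 0.1987]
tcp_rot: [0.005, -3.142, 0.0]
force: [-0.7, -0.6, 0.6]
gripper_width: 0.0524
finger_force: 0.0
```

```bash
python3 - <<'E'
from h import *
go(.474,.202,.047)
c=wrist()
cv2.imwrite("pics/w2.png",c["pixels"])
cv2.imwrite("pics/r2.png",rectify(c,.37,.53,-.24,.25,.022,1600))
E
```

```text
pos [0.4996 0.1906 0.1987] yaw 1.574 w 0.0524 t 4.0 -> xyz [0.213 0.096 1.264] ang [0 0 0]
```

View pics/r2.png

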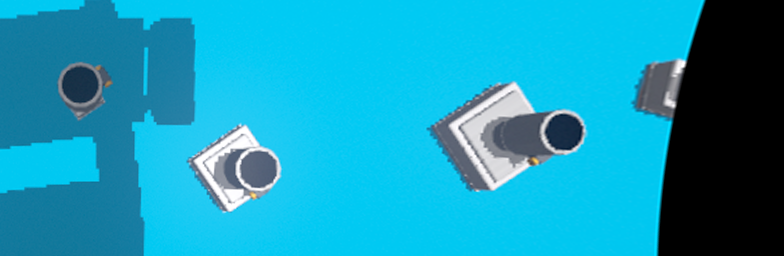

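The rectified view shows the 20 at (82,85) with its lug to the right, the 40 hood at (236,168) and the 50 hood at (501,137). In world coordinates:
- 20: (.471,.197), lug at −59°
- 40: (.425,.102), yaw 36°
- 50: (.445,−.063), yaw 32°

I'll start with the 20.

```bash
python3 - <<'E'
from h import *
go(.471,.197,.1,.54)
E
```

```text
pos [0.4996 0.1906 0.1987] yaw 1.574 w 0.053 t 4.05 -> xyz [0.238 0.054 0.823] ang [-0.     0.     0.658]
```

Call:
servo_tool --moves '[{"xyz":[0.24,0.05,0.4],"angular":[0,0,0.66],"claw":0.2},{"xyz":[0.24,0.05,0.82],"angular":[0,0,0.66],"claw":0.2},{"xyz":[0.24,0.05,0.82],"angular":[0,0,0.66],"claw":0.2},{"xyz":[0.24,0.05,0.82],"angular":[0,0,0.66],"claw":0.2},{"xyz":[0.24,0.05,0.82],"angular":[0,0,0.66],"claw":0.2},{"xyz":[0.24,0.05,0.82],"angular":[0,0,0.66],"claw":0.2},{"xyz":[0.24,0.05,0.82],"angular":[0,0,0.66],"claw":0.2},{"xyz":[0.24,0.05,0.82],"angular":[0,0,0.66],"claw":0.2},{"xyz":[0.24,0.05,0.82],"angular":[0,0,0.66],"claw":0.2},{"xyz":[0.24,0.05,0.82],"angular":[0,0,0.66],"claw":0.2}]'

```text
time: 5.3
ee_pos: [0.4708, 0.1965, 0.1003]
tcp_rot: [1.551, 2.732, 0.0]
force: [-0.1, -0.9, -0.4]
gripper_width: 0.0524
finger_force: 0.0
```

```bash
python3 - <<'E'
from h import *
go(.471,.197,.047,.54)
c=wrist()
cv2.imwrite("pics/w3.png",c["pixels"])
E
```

```text
pos [0.4708 0.1965 0.1003] yaw 0.538 w 0.0524 t 5.3 -> xyz [0.003 0.004 0.444] ang [ 0.     0.    -0.001]
```

View pics/w3.png

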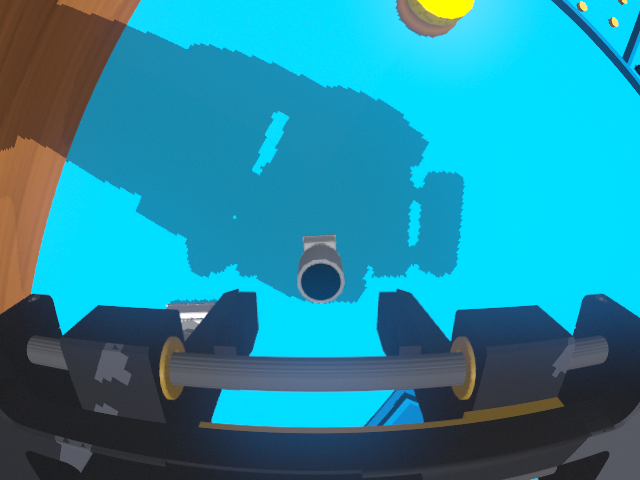

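The nozzle is centred between the jaws at (321,283), with its hood square to the tool. Going down and closing.

Call:
servo_tool --moves '[{"xyz":[0,0,0.44],"angular":[0,0,0],"claw":0.2},{"xyz":[0,0,0.44],"angular":[0,0,0],"claw":0.2},{"xyz":[0,0,0.44],"angular":[0,0,0],"claw":0.2},{"xyz":[0,0,0.44],"angular":[0,0,0],"claw":-1},{"xyz":[0,0,0.44],"angular":[0,0,0],"claw":-1},{"xyz":[0,0,0.44],"angular":[0,0,0],"claw":-1},{"xyz":[0,0,0.44],"angular":[0,0,0],"claw":-1},{"xyz":[0,0,0.44],"angular":[0,0,0],"claw":-1},{"xyz":[0,0,0.44],"angular":[0,0,0],"claw":-1},{"xyz":[0,0,0.44],"angular":[0,0,0],"claw":-1}]' --grip_force 20

```text
time: 6.6
ee_pos: [0.4711, 0.1965, 0.0479]
tcp_rot: [1.552, 2.731, 0.001]
force: [-0.2, -0.3, 6.1]
gripper_width: 0.0245
finger_force: 19.8
```

```bash
python3 - <<'E'
from h import *
c=wrist()
print(toplane(c,[[321,283]],.062))
th=.027; C=np.array([.632,-.0114]); ey=np.array([-np.sin(th),np.cos(th)])
for n,k in zip("abcd",(-1.5,-.5,.5,1.5)): print(n,C+k*.072*ey)
a=C-1.5*.072*ey
go(*a,.12,.027)
E
```

```text
[[0.46051031 0.21583937 0.062     ]]
a [ 0.63491565 -0.11936064]
b [ 0.63297188 -0.04738688]
c [0.63102812 0.02458688]
d [0.62908435 0.09656064]
pos [0.4711 0.1965 0.0479] yaw 0.538 w 0.0244 t 6.65 -> xyz [-2.96  -0.175 -0.6  ] ang [0.    0.    0.325]
```

Call:
servo_tool --moves '[{"xyz":[0,0,-0.3],"angular":[0,0,0],"claw":-1},{"xyz":[0,0,-0.6],"angular":[0,0,0],"claw":-1},{"xyz":[-0.3,-0.05,-0.6],"angular":[0,0,0],"claw":-1},{"xyz":[-0.6,-0.1,-0.6],"angular":[0,0,0],"claw":-1},{"xyz":[-1,-0.1,-0.6],"angular":[0,0,0],"claw":-1},{"xyz":[-1,-0.1,-0.6],"angular":[0,0,0],"claw":-1},{"xyz":[-1,-0.1,-0.6],"angular":[0,0,0],"claw":-1},{"xyz":[-1,-0.1,-0.6],"angular":[0,0,0],"claw":-1},{"xyz":[-1,-0.1,-0.6],"angular":[0,0,0],"claw":-1},{"xyz":[-1,-0.1,-0.6],"angular":[0,0,0],"claw":-1}]'

```text
time: 7.9
ee_pos: [0.5218, 0.0877, 0.1196]
tcp_rot: [-1.551, -2.732, 0.0]
force: [0.5, -0.4, -1.7]
gripper_width: 0.0243
finger_force: 19.9
```

Call:
servo_tool --moves '[{"xyz":[-0.3,0,0],"angular":[0,0,0],"claw":-1},{"xyz":[-0.6,0,0],"angular":[0,0,0],"claw":-1},{"xyz":[-1,0,0],"angular":[0,0,0],"claw":-1},{"xyz":[-1,0,0],"angular":[0,0,0],"claw":-1},{"xyz":[-1,0,0],"angular":[0,0,0.33],"claw":-1},{"xyz":[-1,0,0],"angular":[0,0,0.33],"claw":-1},{"xyz":[-1,0,0],"angular":[0,0,0.33],"claw":-1},{"xyz":[-1,0,0],"angular":[0,0,0.33],"claw":-1},{"xyz":[-1,0,0],"angular":[0,0,0.33],"claw":-1},{"xyz":[-1,0,0],"angular":[0,0,0.33],"claw":-1}]'

```text
time: 9.15
ee_pos: [0.5833, -0.0156, 0.1195]
tcp_rot: [-2.198, -2.244, 0.0]
force: [-0.3, -0.5, -0.3]
gripper_width: 0.0244
finger_force: 19.9
```

```bash
python3 - <<'E'
from h import *
go(.635,-.119,.1,.027)
c=wrist()
cv2.imwrite("pics/w4.png",c["pixels"])
E
```

```text
pos [ 0.5833 -0.0156  0.1195] yaw 0.021 w 0.0244 t 9.15 -> xyz [-0.871  0.413  0.163] ang [-0.    -0.    -0.004]
```

View pics/w4.png

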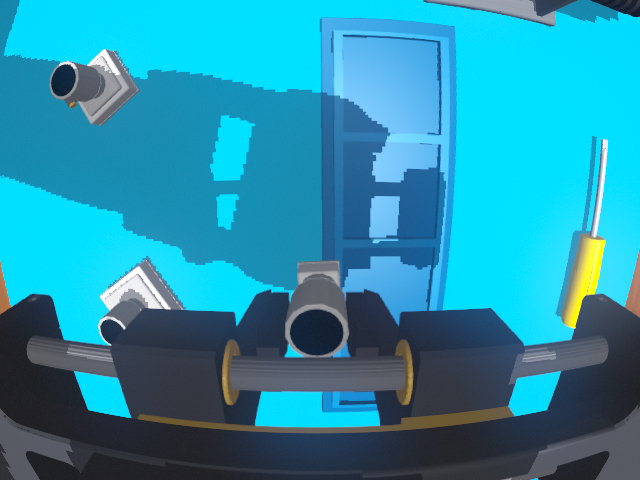

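The tray is visible: the d/c rib is near row 137 and the c/b rib near row 242, with the pocket sides at columns ~343 and ~441. The held nozzle is square.

```bash
python3 - <<'E'
from h import *
c=wrist()
c["pixels"]=c["pixels"]
print(toplane(c,[[343,36],[441,40],[342,137],[442,138],[342,243],[440,241]],.013).round(4))
r=rectify(c,.58,.69,-.07,.16,.013,3000); cv2.imwrite("pics/r4.png",r)
E
```

```text
[[ 0.5969  0.1278  0.013 ]
 [ 0.6636  0.1314  0.013 ]
 [ 0.5975  0.0591  0.013 ]
 [ 0.6657  0.0624  0.013 ]
 [ 0.5998 -0.0128  0.013 ]
 [ 0.6701 -0.0098  0.013 ]]
```

View pics/r4.png

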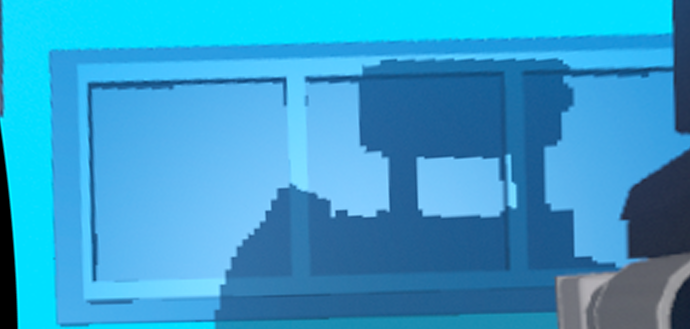

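This agrees with the tray estimate to within 1 mm. Now placing the 20 in pocket a.

Call:
servo_tool --moves '[{"xyz":[-0.4,0.2,0],"angular":[0,0,0],"claw":-1},{"xyz":[-0.87,0.41,0],"angular":[0,0,0],"claw":-1},{"xyz":[-0.87,0.41,0],"angular":[0,0,0],"claw":-1},{"xyz":[-0.87,0.41,0.2],"angular":[0,0,0],"claw":-1},{"xyz":[-0.87,0.41,0.4],"angular":[0,0,0],"claw":-1},{"xyz":[-0.87,0.41,0.5],"angular":[0,0,0],"claw":-1},{"xyz":[-0.87,0.41,0.53],"angular":[0,0,0],"claw":-1},{"xyz":[-0.87,0.41,0.55],"angular":[0,0,0],"claw":-1},{"xyz":[-0.87,0.41,0.55],"angular":[0,0,0],"claw":-1},{"xyz":[-0.87,0.41,0.55],"angular":[0,0,0],"claw":-1}]'

```text
time: 10.5
ee_pos: [0.6348, -0.1193, 0.054]
tcp_rot: [2.2, 2.242, 0.001]
force: [0.7, 0.0, -0.5]
gripper_width: 0.0245
finger_force: 19.9
```

```bash
python3 - <<'E'
from h import *
go(.635,-.119,.053,.027); print(bot.get_state()["force"])
E
```

```text
pos [ 0.6348 -0.1193  0.054 ] yaw 0.019 w 0.0245 t 10.5 -> xyz [0.003 0.002 0.009] ang [ 0.     0.    -0.005]
[ 0.7148069   0.03798068 -0.52006192]
```

Call:
servo_tool --moves '[{"xyz":[0,0,0.01],"angular":[0,0,0],"claw":-1},{"xyz":[0,0,0.01],"angular":[0,0,0],"claw":-1},{"xyz":[0,0,0.01],"angular":[0,0,0],"claw":0.2},{"xyz":[0,0,0.01],"angular":[0,0,0],"claw":0.2},{"xyz":[0,0,0.01],"angular":[0,0,0],"claw":0.2},{"xyz":[0,0,0.01],"angular":[0,0,0],"claw":0.2},{"xyz":[0,0,-0.2],"angular":[0,0,0],"claw":0.2},{"xyz":[0,0,-0.5],"angular":[0,0,0],"claw":0.2},{"xyz":[0,0,-0.8],"angular":[0,0,0],"claw":0.2},{"xyz":[0,0,-0.8],"angular":[0,0,0],"claw":0.2}]'

```text
time: 11.75
ee_pos: [0.6356, -0.1196, 0.1524]
tcp_rot: [2.197, 2.239, 0.003]
force: [-0.2, 0.8, -0.4]
gripper_width: 0.0529
finger_force: 0.0
```

```bash
python3 - <<'E'
from h import *
go(.53,-.183,.15,np.pi/2)
E
```

```text
pos [ 0.6356 -0.1196  0.1524] yaw 0.019 w 0.0529 t 11.75 -> xyz [-0.511 -0.89   0.017] ang [ 0.002  0.003 -0.988]
```

Call:
servo_tool --moves '[{"xyz":[-0.25,-0.45,0],"angular":[0,0,-0.5],"claw":0.2},{"xyz":[-0.51,-0.89,0],"angular":[0,0,-0.99],"claw":0.2},{"xyz":[-0.51,-0.89,0],"angular":[0,0,-0.99],"claw":0.2},{"xyz":[-0.51,-0.89,0],"angular":[0,0,-0.99],"claw":0.2},{"xyz":[-0.51,-0.89,0],"angular":[0,0,-0.99],"claw":0.2},{"xyz":[-0.51,-0.89,0],"angular":[0,0,-0.99],"claw":0.2},{"xyz":[-0.51,-0.89,0],"angular":[0,0,-0.99],"claw":0.2},{"xyz":[-0.51,-0.89,0],"angular":[0,0,-0.99],"claw":0.2},{"xyz":[-0.51,-0.89,0],"angular":[0,0,-0.99],"claw":0.2},{"xyz":[-0.51,-0.89,0],"angular":[0,0,-0.99],"claw":0.2}]'

```text
time: 13.0
ee_pos: [0.5286, -0.1823, 0.1485]
tcp_rot: [0.004, -3.14, -0.001]
force: [0.0, 0.4, -0.1]
gripper_width: 0.053
finger_force: 0.0
```

```bash
python3 - <<'E'
from h import *
go(.474,-.183,.1)
c=wrist()
cv2.imwrite("pics/w5.png",c["pixels"])
cv2.imwrite("pics/r5.png",rectify(c,.38,.53,-.26,-.02,.022,3000))
E
```

```text
pos [ 0.5286 -0.1823  0.1485] yaw 1.574 w 0.053 t 13.0 -> xyz [ 0.454 -0.005  0.405] ang [0 0 0]
```

View pics/r5.png

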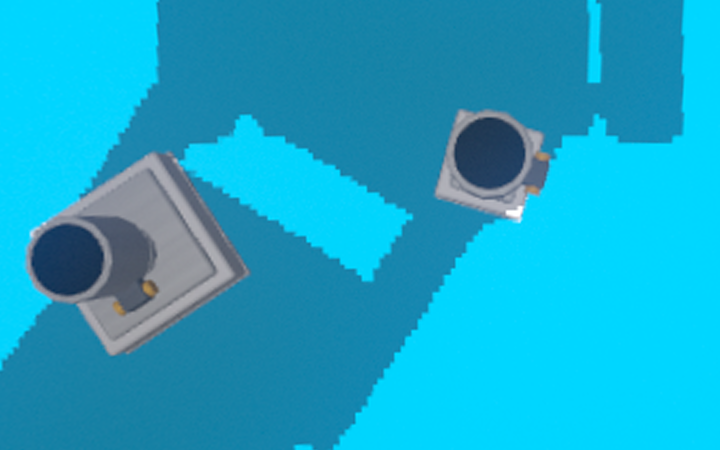

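The 30's hood corners are (459,109), (544,133), (521,222) and (436,198). That gives a centre of (.475,−.183), sides at 74°, lug on the right. I'll grip above the lug with the jaws along 74°.

```bash
python3 - <<'E'
from h import *
go(.4748,-.1833,.1,1.295)
E
```

```text
pos [ 0.5287 -0.1823  0.1487] yaw 1.573 w 0.0528 t 13.05 -> xyz [ 0.448 -0.008  0.406] ang [ 0.    -0.001  0.177]
```

Call:
servo_tool --moves '[{"xyz":[0.45,-0.01,0.2],"angular":[0,0,0.18],"claw":0.2},{"xyz":[0.45,-0.01,0.4],"angular":[0,0,0.18],"claw":0.2},{"xyz":[0.45,-0.01,0.4],"angular":[0,0,0.18],"claw":0.2},{"xyz":[0.45,-0.01,0.6],"angular":[0,0,0.18],"claw":0.2},{"xyz":[0.45,-0.01,0.8],"angular":[0,0,0.18],"claw":0.2},{"xyz":[0.45,-0.01,0.8],"angular":[0,0,0.18],"claw":0.2},{"xyz":[0.45,-0.01,0.8],"angular":[0,0,0.18],"claw":-1},{"xyz":[0.45,-0.01,0.8],"angular":[0,0,0.18],"claw":-1},{"xyz":[0.45,-0.01,0.8],"angular":[0,0,0.18],"claw":-1},{"xyz":[0.45,-0.01,0.8],"angular":[0,0,0.18],"claw":-1}]'

```text
time: 14.3
ee_pos: [0.4753, -0.184, 0.0541]
tcp_rot: [0.437, 3.11, -0.001]
force: [0.3, 0.3, 3.0]
gripper_width: 0.0243
finger_force: 20.0
```

```bash
python3 - <<'E'
from h import *
go(.633,-.0474,.132,1.598)
E
```

```text
pos [ 0.4753 -0.184   0.0541] yaw 1.292 w 0.0243 t 14.3 -> xyz [-0.95   1.457 -0.649] ang [-0.     0.001 -0.195]
```

Call:
servo_tool --moves '[{"xyz":[0,0,0],"angular":[0,0,0],"claw":-1},{"xyz":[0,0,-0.35],"angular":[0,0,0],"claw":-1},{"xyz":[0,0,-0.7],"angular":[0,0,0],"claw":-1},{"xyz":[-0.2,0.4,-0.7],"angular":[0,0,0],"claw":-1},{"xyz":[-0.4,0.8,-0.7],"angular":[0,0,0],"claw":-1},{"xyz":[-0.5,1,-0.7],"angular":[0,0,0],"claw":-1},{"xyz":[-0.5,1,-0.7],"angular":[0,0,0],"claw":-1},{"xyz":[-0.5,1,-0.7],"angular":[0,0,0],"claw":-1},{"xyz":[-0.5,1,-0.7],"angular":[0,0,0],"claw":-1},{"xyz":[-0.5,1,-0.7],"angular":[0,0,0],"claw":-1}]'

```text
time: 15.55
ee_pos: [0.5654, -0.0857, 0.1376]
tcp_rot: [-0.439, -3.111, 0.0]
force: [-0.8, -0.4, -0.3]
gripper_width: 0.0243
finger_force: 20.0
```

```bash
python3 - <<'E'
from h import *
go(.633,-.0474,.0595,1.598)
E
```

```text
pos [ 0.5654 -0.0857  0.1376] yaw 1.291 w 0.0243 t 15.55 -> xyz [-0.453  0.462  0.651] ang [-0.    -0.    -0.196]
```

Call:
servo_tool --moves '[{"xyz":[-0.2,0.23,0],"angular":[0,0,-0.1],"claw":-1},{"xyz":[-0.45,0.46,0],"angular":[0,0,-0.2],"claw":-1},{"xyz":[-0.45,0.46,0],"angular":[0,0,-0.2],"claw":-1},{"xyz":[-0.45,0.46,0],"angular":[0,0,-0.2],"claw":-1},{"xyz":[-0.45,0.46,0.2],"angular":[0,0,-0.2],"claw":-1},{"xyz":[-0.45,0.46,0.4],"angular":[0,0,-0.2],"claw":-1},{"xyz":[-0.45,0.46,0.55],"angular":[0,0,-0.2],"claw":-1},{"xyz":[-0.45,0.46,0.62],"angular":[0,0,-0.2],"claw":-1},{"xyz":[-0.45,0.46,0.65],"angular":[0,0,-0.2],"claw":-1},{"xyz":[-0.45,0.46,0.65],"angular":[0,0,-0.2],"claw":-1}]'

```text
time: 16.8
ee_pos: [0.633, -0.047, 0.06]
tcp_rot: [-0.055, 3.14, -0.0]
force: [-0.1, -0.2, -1.1]
gripper_width: 0.0245
finger_force: 20.0
```

```bash
python3 - <<'E'
from h import *
go(.633,-.0474,.059,1.598)
c=wrist(); cv2.imwrite("pics/w6.png",c["pixels"])
E
```

```text
pos [ 0.633 -0.047  0.06 ] yaw 1.606 w 0.0245 t 16.8 -> xyz [ 0.001 -0.004  0.008] ang [-0.     0.     0.005]
```

View pics/w6.png

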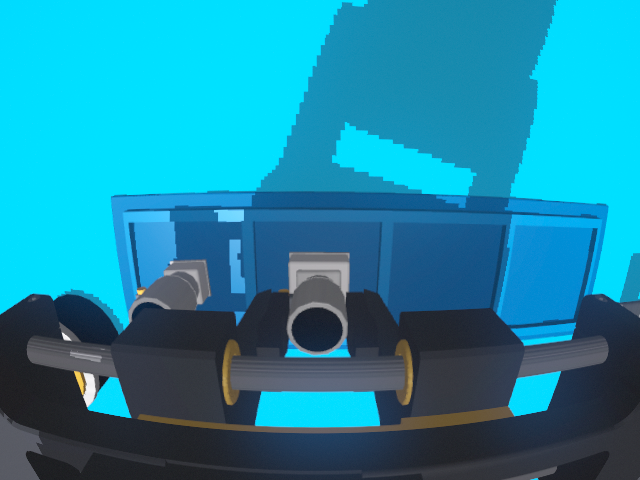

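The 30 is centred and square in pocket b (hood at (319,272)), and the 20 stands square in pocket a (185,285). Releasing.

Call:
servo_tool --moves '[{"xyz":[0,0,0.01],"angular":[0,0,0],"claw":-1},{"xyz":[0,0,0.01],"angular":[0,0,0],"claw":-1},{"xyz":[0,0,0.01],"angular":[0,0,0],"claw":0.2},{"xyz":[0,0,0.01],"angular":[0,0,0],"claw":0.2},{"xyz":[0,0,0.01],"angular":[0,0,0],"claw":0.2},{"xyz":[0,0,0.01],"angular":[0,0,0],"claw":0.2},{"xyz":[0,0,-0.2],"angular":[0,0,0],"claw":0.2},{"xyz":[0,0,-0.5],"angular":[0,0,0],"claw":0.2},{"xyz":[0,0,-0.5],"angular":[0,0,0],"claw":0.2},{"xyz":[0,0,-0.5],"angular":[0,0,0],"claw":0.2}]'

```text
time: 18.1
ee_pos: [0.6324, -0.0468, 0.1186]
tcp_rot: [0.055, -3.14, -0.001]
force: [0.4, 0.6, -0.4]
gripper_width: 0.0528
finger_force: 0.0
```

```bash
python3 - <<'E'
from h import *
go(.4455,-.065,.12,2.147)
E
```

```text
pos [ 0.6324 -0.0468  0.1186] yaw 1.606 w 0.0528 t 18.1 -> xyz [ 1.562 -0.097 -0.01 ] ang [ 0.    -0.001 -0.345]
```

Call:
servo_tool --moves '[{"xyz":[0.4,0,0],"angular":[0,0,0],"claw":0.2},{"xyz":[0.8,0,0],"angular":[0,0,-0.1],"claw":0.2},{"xyz":[1,0,0],"angular":[0,0,-0.35],"claw":0.2},{"xyz":[1,0,0],"angular":[0,0,-0.35],"claw":0.2},{"xyz":[1,0,0],"angular":[0,0,-0.35],"claw":0.2},{"xyz":[1,0,0],"angular":[0,0,-0.35],"claw":0.2},{"xyz":[1,0,0],"angular":[0,0,-0.35],"claw":0.2},{"xyz":[1,0,0],"angular":[0,0,-0.35],"claw":0.2},{"xyz":[1,0,0],"angular":[0,0,-0.35],"claw":0.2},{"xyz":[1,0,0],"angular":[0,0,-0.35],"claw":0.2}]'

```text
time: 19.35
ee_pos: [0.5129, -0.0511, 0.1195]
tcp_rot: [-0.905, 3.008, 0.0]
force: [0.7, -0.4, -0.5]
gripper_width: 0.0525
finger_force: 0.0
```

```bash
python3 - <<'E'
from h import *
go(.4455,-.065,.047,2.147)
c=wrist(); cv2.imwrite("pics/w7.png",c["pixels"])
E
```

```text
pos [ 0.5129 -0.0511  0.1195] yaw 2.155 w 0.0525 t 19.35 -> xyz [0.533 0.213 0.604] ang [0.    0.    0.005]
```

View pics/w7.png

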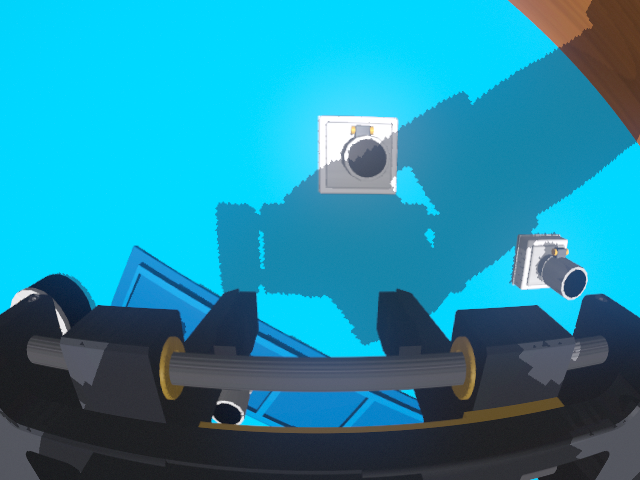

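The 50's hood is square to the tool, centred at (357,155). The 40 is at (540,262).

```bash
python3 - <<'E'
from h import *
c=wrist(); p=toplane(c,[[357.5,155],[541,262]],.022); print(p)
go(p[0,0],p[0,1],.047,2.155)
E
```

```text
[[ 0.44574763 -0.06462805  0.022     ]
 [ 0.4258018   0.09782794  0.022     ]]
pos [ 0.5129 -0.0511  0.1195] yaw 2.155 w 0.053 t 19.45 -> xyz [0.529 0.215 0.604] ang [-0. -0.  0.]
```

Call:
servo_tool --moves '[{"xyz":[0.3,0.1,0.1],"angular":[0,0,0],"claw":0.2},{"xyz":[0.53,0.21,0.15],"angular":[0,0,0],"claw":0.2},{"xyz":[0.53,0.21,0.15],"angular":[0,0,0],"claw":0.2},{"xyz":[0.53,0.21,0.4],"angular":[0,0,0],"claw":0.2},{"xyz":[0.53,0.21,0.6],"angular":[0,0,0],"claw":0.2},{"xyz":[0.53,0.21,0.6],"angular":[0,0,0],"claw":0.2},{"xyz":[0.53,0.21,0.6],"angular":[0,0,0],"claw":-1},{"xyz":[0.53,0.21,0.6],"angular":[0,0,0],"claw":-1},{"xyz":[0.53,0.21,0.6],"angular":[0,0,0],"claw":-1},{"xyz":[0.53,0.21,0.6],"angular":[0,0,0],"claw":-1}]'

```text
time: 20.7
ee_pos: [0.4462, -0.0652, 0.048]
tcp_rot: [-0.905, 3.008, -0.001]
force: [-0.8, 1.8, 4.8]
gripper_width: 0.0242
finger_force: 20.0
```

```bash
python3 - <<'E'
from h import *
go(.629,.0966,.13,1.598)
E
```

```text
pos [ 0.4462 -0.0652  0.048 ] yaw 2.155 w 0.0242 t 20.7 -> xyz [-2.015  0.283 -0.682] ang [-0.     0.     0.355]
```

Call:
servo_tool --moves '[{"xyz":[0,0,0],"angular":[0,0,0],"claw":-1},{"xyz":[0,0,-0.35],"angular":[0,0,0],"claw":-1},{"xyz":[0,0,-0.7],"angular":[0,0,0],"claw":-1},{"xyz":[-0.35,0.1,-0.7],"angular":[0,0,0],"claw":-1},{"xyz":[-0.7,0.14,-0.7],"angular":[0,0,0],"claw":-1},{"xyz":[-1,0.14,-0.7],"angular":[0,0,0],"claw":-1},{"xyz":[-1,0.14,-0.7],"angular":[0,0,0],"claw":-1},{"xyz":[-1,0.14,-0.7],"angular":[0,0,0],"claw":-1},{"xyz":[-1,0.14,-0.7],"angular":[0,0,0],"claw":-1},{"xyz":[-1,0.14,-0.7],"angular":[0,0,0],"claw":-1}]'

```text
time: 21.95
ee_pos: [0.5364, 0.0146, 0.1317]
tcp_rot: [0.904, -3.009, 0.0]
force: [0.4, -0.6, -2.1]
gripper_width: 0.0247
finger_force: 20.0
```

Call:
servo_tool --moves '[{"xyz":[-0.35,0.05,0],"angular":[0,0,0],"claw":-1},{"xyz":[-0.7,0.14,0],"angular":[0,0,0],"claw":-1},{"xyz":[-1,0.14,0],"angular":[0,0,0.1],"claw":-1},{"xyz":[-1,0.14,0],"angular":[0,0,0.2],"claw":-1},{"xyz":[-1,0.14,0],"angular":[0,0,0.3],"claw":-1},{"xyz":[-1,0.14,0],"angular":[0,0,0.355],"claw":-1},{"xyz":[-1,0.14,0],"angular":[0,0,0.355],"claw":-1},{"xyz":[-1,0.14,0],"angular":[0,0,0.355],"claw":-1},{"xyz":[-1,0.14,0],"angular":[0,0,0.355],"claw":-1},{"xyz":[-1,0.14,0],"angular":[0,0,0.355],"claw":-1}]'

```text
time: 23.2
ee_pos: [0.6276, 0.0953, 0.1315]
tcp_rot: [0.043, -3.141, 0.0]
force: [-0.3, 0.3, -0.9]
gripper_width: 0.0243
finger_force: 20.0
```

```bash
python3 - <<'E'
from h import *
go(.629,.0966,.0535,1.598)
E
```

```text
pos [0.6276 0.0953 0.1315] yaw 1.598 w 0.0243 t 23.2 -> xyz [-0.012  0.01   0.65 ] ang [-0. -0.  0.]
```

Call:
servo_tool --moves '[{"xyz":[-0.01,0.01,0.15],"angular":[0,0,0],"claw":-1},{"xyz":[-0.01,0.01,0.35],"angular":[0,0,0],"claw":-1},{"xyz":[-0.01,0.01,0.5],"angular":[0,0,0],"claw":-1},{"xyz":[-0.01,0.01,0.6],"angular":[0,0,0],"claw":-1},{"xyz":[-0.01,0.01,0.64],"angular":[0,0,0],"claw":-1},{"xyz":[-0.01,0.01,0.65],"angular":[0,0,0],"claw":-1},{"xyz":[-0.01,0.01,0.65],"angular":[0,0,0],"claw":-1},{"xyz":[-0.01,0.01,0.65],"angular":[0,0,0],"claw":0.2},{"xyz":[-0.01,0.01,0.65],"angular":[0,0,0],"claw":0.2},{"xyz":[-0.01,0.01,0.65],"angular":[0,0,0],"claw":0.2}]'

```text
time: 24.45
ee_pos: [0.6288, 0.0965, 0.0537]
tcp_rot: [-0.042, 3.141, -0.0]
force: [-0.8, 0.1, 0.6]
gripper_width: 0.0517
finger_force: 0.0
```

```bash
python3 - <<'E'
from h import *
go(.425,.1,.12,2.155)
E
```

```text
pos [0.6288 0.0965 0.0537] yaw 1.598 w 0.0517 t 24.45 -> xyz [ 1.697  0.075 -0.553] ang [-0.     0.    -0.355]
```

Call:
servo_tool --moves '[{"xyz":[0,0,-0.2],"angular":[0,0,0],"claw":0.2},{"xyz":[0,0,-0.55],"angular":[0,0,0],"claw":0.2},{"xyz":[0.3,0,-0.55],"angular":[0,0,0],"claw":0.2},{"xyz":[0.7,0.05,-0.55],"angular":[0,0,-0.1],"claw":0.2},{"xyz":[1,0.05,-0.55],"angular":[0,0,-0.38],"claw":0.2},{"xyz":[1,0.05,-0.55],"angular":[0,0,-0.38],"claw":0.2},{"xyz":[1,0.05,-0.55],"angular":[0,0,-0.38],"claw":0.2},{"xyz":[1,0.05,-0.55],"angular":[0,0,-0.38],"claw":0.2},{"xyz":[1,0.05,-0.55],"angular":[0,0,-0.38],"claw":0.2},{"xyz":[1,0.05,-0.55],"angular":[0,0,-0.38],"claw":0.2}]'

```text
time: 25.7
ee_pos: [0.5087, 0.0993, 0.1195]
tcp_rot: [0.963, -2.99, 0.0]
force: [0.4, -0.4, -0.5]
gripper_width: 0.0532
finger_force: 0.0
```

```bash
python3 - <<'E'
from h import *
go(.425,.1,.047,2.2)
c=wrist(); cv2.imwrite("pics/w8.png",c["pixels"])
E
```

```text
pos [0.5087 0.0993 0.1195] yaw 2.194 w 0.0532 t 25.7 -> xyz [0.563 0.412 0.604] ang [ 0.    -0.    -0.004]
```

View pics/w8.png

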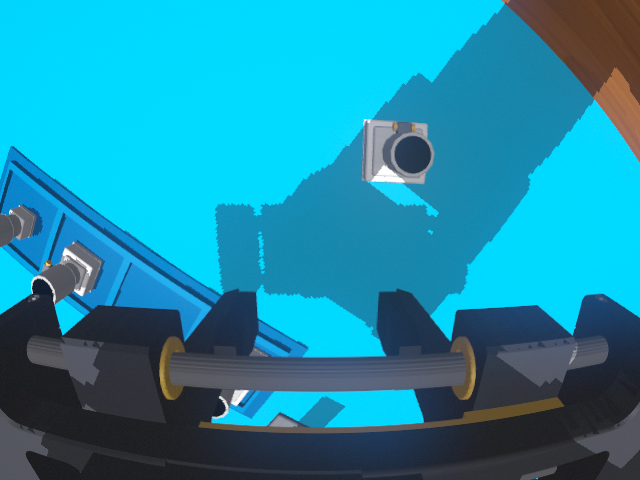

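The 40's hood corners are (364,120), (428,123), (425,184) and (362,182); the 30 and 20 are standing in the tray on the left.

```bash
python3 - <<'E'
from h import *
c=wrist(); p=toplane(c,[[364,120],[428,123],[425,184],[362,182]],.022); d=p[1]-p[0]+p[2]-p[3]
m=p.mean(0);yaw=np.arctan2(d[1],d[0])%np.pi;print(m,yaw,np.linalg.norm(d)/2)
go(m[0],m[1],.047,yaw)
E
```

```text
[0.42569315 0.10163999 0.022     ] 2.189443356903904 0.041970026105234495
pos [0.5086 0.0993 0.1195] yaw 2.194 w 0.0529 t 25.8 -> xyz [0.55  0.419 0.604] ang [ 0.    -0.     0.003]
```

Call:
servo_tool --moves '[{"xyz":[0.3,0.2,0.1],"angular":[0,0,0],"claw":0.2},{"xyz":[0.55,0.42,0.15],"angular":[0,0,0],"claw":0.2},{"xyz":[0.55,0.42,0.15],"angular":[0,0,0],"claw":0.2},{"xyz":[0.55,0.42,0.4],"angular":[0,0,0],"claw":0.2},{"xyz":[0.55,0.42,0.6],"angular":[0,0,0],"claw":0.2},{"xyz":[0.55,0.42,0.6],"angular":[0,0,0],"claw":0.2},{"xyz":[0.55,0.42,0.6],"angular":[0,0,0],"claw":-1},{"xyz":[0.55,0.42,0.6],"angular":[0,0,0],"claw":-1},{"xyz":[0.55,0.42,0.6],"angular":[0,0,0],"claw":-1},{"xyz":[0.55,0.42,0.6],"angular":[0,0,0],"claw":-1}]'

```text
time: 27.05
ee_pos: [0.426, 0.1017, 0.048]
tcp_rot: [-0.964, 2.989, -0.0]
force: [-0.0, 1.4, 4.0]
gripper_width: 0.0245
finger_force: 20.0
```

```bash
python3 - <<'E'
from h import *
go(.631,.0246,.13,1.598)
E
```

```text
pos [0.426  0.1017 0.048 ] yaw 2.195 w 0.0245 t 27.05 -> xyz [-1.012 -1.52  -0.682] ang [-0.     0.001  0.38 ]
```

Call:
servo_tool --moves '[{"xyz":[0,0,0],"angular":[0,0,0],"claw":-1},{"xyz":[0,0,-0.35],"angular":[0,0,0],"claw":-1},{"xyz":[0,0,-0.75],"angular":[0,0,0],"claw":-1},{"xyz":[-0.2,-0.3,-0.75],"angular":[0,0,0],"claw":-1},{"xyz":[-0.4,-0.6,-0.75],"angular":[0,0,0],"claw":-1},{"xyz":[-0.6,-0.9,-0.75],"angular":[0,0,0],"claw":-1},{"xyz":[-0.6,-0.9,-0.75],"angular":[0,0,0],"claw":-1},{"xyz":[-0.6,-0.9,-0.75],"angular":[0,0,0],"claw":-1},{"xyz":[-0.6,-0.9,-0.75],"angular":[0,0,0],"claw":-1},{"xyz":[-0.6,-0.9,-0.75],"angular":[0,0,0],"claw":-1}]'

```text
time: 28.3
ee_pos: [0.5467, 0.0564, 0.1377]
tcp_rot: [-0.965, 2.99, -0.0]
force: [0.1, 0.6, -0.3]
gripper_width: 0.0243
finger_force: 20.0
```

Call:
servo_tool --moves '[{"xyz":[-0.2,-0.3,0],"angular":[0,0,0.1],"claw":-1},{"xyz":[-0.41,-0.62,0],"angular":[0,0,0.2],"claw":-1},{"xyz":[-0.41,-0.62,0],"angular":[0,0,0.3],"claw":-1},{"xyz":[-0.41,-0.62,0],"angular":[0,0,0.38],"claw":-1},{"xyz":[-0.41,-0.62,0],"angular":[0,0,0.38],"claw":-1},{"xyz":[-0.41,-0.62,0],"angular":[0,0,0.38],"claw":-1},{"xyz":[-0.41,-0.62,0],"angular":[0,0,0.38],"claw":-1},{"xyz":[-0.41,-0.62,0],"angular":[0,0,0.38],"claw":-1},{"xyz":[-0.41,-0.62,0],"angular":[0,0,0.38],"claw":-1},{"xyz":[-0.41,-0.62,0],"angular":[0,0,0.38],"claw":-1}]'

```text
time: 29.55
ee_pos: [0.6305, 0.0244, 0.1375]
tcp_rot: [0.043, -3.141, -0.0]
force: [-0.9, -0.1, 0.3]
gripper_width: 0.0243
finger_force: 20.0
```

```bash
python3 - <<'E'
from h import *
go(.631,.0246,.0535,1.598)
E
```

```text
pos [0.6305 0.0244 0.1375] yaw 1.598 w 0.0243 t 29.55 -> xyz [-0.004  0.001  0.7  ] ang [ 0. -0. -0.]
```

Call:
servo_tool --moves '[{"xyz":[0,0,0.2],"angular":[0,0,0],"claw":-1},{"xyz":[0,0,0.4],"angular":[0,0,0],"claw":-1},{"xyz":[0,0,0.55],"angular":[0,0,0],"claw":-1},{"xyz":[0,0,0.65],"angular":[0,0,0],"claw":-1},{"xyz":[0,0,0.69],"angular":[0,0,0],"claw":-1},{"xyz":[0,0,0.7],"angular":[0,0,0],"claw":-1},{"xyz":[0,0,0.7],"angular":[0,0,0],"claw":-1},{"xyz":[0,0,0.7],"angular":[0,0,0],"claw":0.1},{"xyz":[0,0,0.7],"angular":[0,0,0],"claw":0.1},{"xyz":[0,0,0.7],"angular":[0,0,0],"claw":0.1}]'

```text
time: 30.8
ee_pos: [0.6306, 0.0244, 0.0537]
tcp_rot: [-0.042, 3.141, -0.0]
force: [-0.5, 0.8, -0.6]
gripper_width: 0.0484
finger_force: 0.0
```

Call:
servo_tool --moves '[{"xyz":[0,0,0],"angular":[0,0,0],"claw":0.1},{"xyz":[0,0,-0.3],"angular":[0,0,0],"claw":0.1},{"xyz":[0,0,-0.6],"angular":[0,0,0],"claw":0.1},{"xyz":[0,0,-0.9],"angular":[0,0,0],"claw":0.1},{"xyz":[0.4,0,-1],"angular":[0,0,0],"claw":0.1},{"xyz":[0.8,0,-1],"angular":[0,0,0],"claw":0.1},{"xyz":[1,0,-1],"angular":[0,0,0],"claw":0.1},{"xyz":[1,0,-1],"angular":[0,0,0],"claw":0.1},{"xyz":[1,0,-1],"angular":[0,0,0],"claw":0.1},{"xyz":[1,0,-1],"angular":[0,0,0],"claw":0.1}]'

```text
time: 32.05
ee_pos: [0.5113, 0.0211, 0.1733]
tcp_rot: [-0.042, 3.141, 0.0]
force: [0.5, 0.8, -0.1]
gripper_width: 0.0486
finger_force: 0.0
```

Call:
servo_tool --moves '[{"xyz":[0.4,0,0],"angular":[0,0,0],"claw":0.1},{"xyz":[0.8,0,0],"angular":[0,0,0],"claw":0.1},{"xyz":[1,0,0],"angular":[0,0,0],"claw":0.1},{"xyz":[1,0,0],"angular":[0,0,0],"claw":0.1},{"xyz":[1,0,0],"angular":[0,0,0],"claw":0.1},{"xyz":[1,0,0],"angular":[0,0,0],"claw":0.1},{"xyz":[1,0,0],"angular":[0,0,0],"claw":0.1},{"xyz":[1,0,0],"angular":[0,0,0],"claw":0.1},{"xyz":[1,0,0],"angular":[0,0,0],"claw":0.1},{"xyz":[1,0,0],"angular":[0,0,0],"claw":0.1}]'

```text
time: 33.3
ee_pos: [0.3906, 0.0179, 0.1735]
tcp_rot: [0.042, -3.141, 0.0]
force: [0.1, -0.3, 0.3]
gripper_width: 0.0485
finger_force: 0.0
```

```bash
python3 - <<'E'
from h import *
c=capture("top"); cv2.imwrite("pics/f.png",cv2.resize(c["pixels"][110:290,190:400],None,fx=3.3,fy=3.3,interpolation=cv2.INTER_CUBIC))
c=capture("side"); cv2.imwrite("pics/fs.png",cv2.resize(c["pixels"][130:300,320:480],None,fx=3.5,fy=3.5,interpolation=cv2.INTER_CUBIC))
E
```

```text
(no output)
```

View pics/f.png

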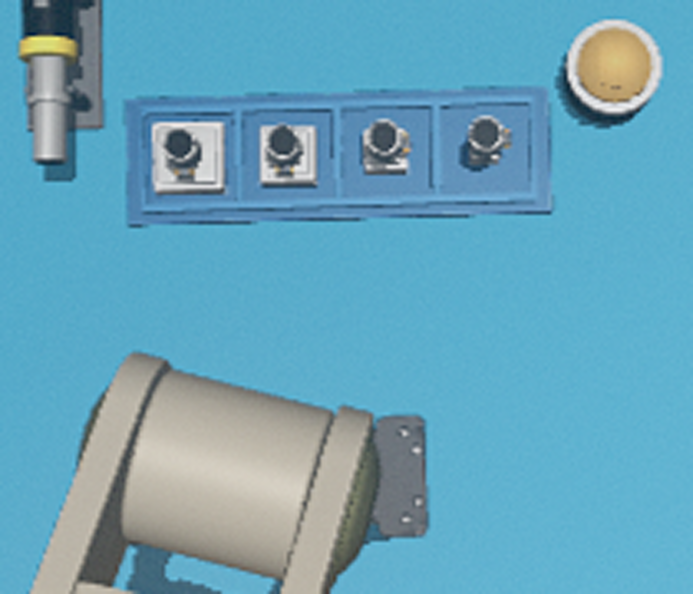

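View pics/fs.png

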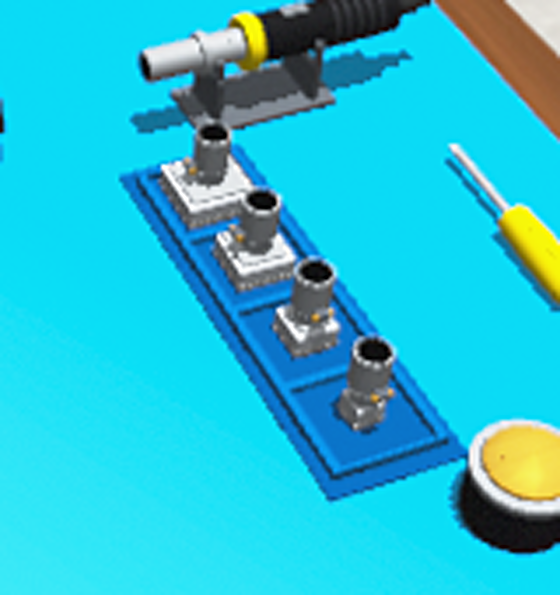

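All four nozzles stand upright and square in their pockets, in order 50, 40, 30, 20 from the gun (top crop: (187,157), (288,155), (386,148), (487,140)). Handing in.

```bash
python3 -c "
from bench import bot
print(bot.hand_in())"
```

```text
the job is handed in; nothing more can be done
None
```

The job is handed in at about 33 s: the 50, 40, 30 and 20 mm nozzles stand upright and square in the tray in that order from the gun, and no nozzle tipped and the hard drive was not touched; the hand-in returned no verdict.

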